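# Close the bench caliper on the turned shaft

### The job

Two bench calipers stand on the low wooden riser on the workbench, one with a stepped round shaft on its bed, the other with a stepped block. On the caliper with the round shaft, slide the jaw by its post gently towards the sprung anvil until the shaft, still standing upright, pushes the anvil in against its spring by about half of its 12 mm travel; then let go and leave the jaw there. Leave the other caliper's jaw where it is.

Things in the scene. Friction and masses are not known exactly. Their poses are not given: they have to be found in the camera images.
- jaw: Sliding jaw of the caliper holding the round shaft, with an upright grip post 18x18 mm, free from 67 to 111 mm above the riser (riser top at z=0.115 m). Origin: middle of the post, 92 mm above the riser; axes square to the post, z up. Slides only along its y; +y closes, towards shaft and anvil; flat face 25 mm ahead of the origin. 9 N of friction, stays where left, travel 85 mm.
- shaft: Stepped round steel shaft, loose, standing on the bed (16 mm above the riser) between jaw and anvil, touching neither. Lower part 40 mm in diameter, 26 high; upper part 24 mm in diameter; 44 high in all, 0.25 kg. Origin: centre of its underside, z up. Pushed by the jaw it slides 10 to 30 mm along the bed to the anvil.
- anvil (a joint): Sprung anvil facing the jaw: steel disc 24 mm in diameter, 34 mm above the riser, its rod running through a grey housing to a brass collar. Value in m: 0 = out; grows as it is pushed from the jaw, hard stop at 0.012. Spring: 2 N to start, 6 N at the stop. With the shaft held between, the post's middle is 65 mm before the anvil's face.
- other_jaw: Sliding jaw of the second, identical caliper, which holds a stepped steel block (40 x 36 mm, 44 mm high) in place of the shaft. Origin and axes as for the first jaw. To be left where it is. Apart from the posts, both calipers are at most 67 mm high.
There are look-alikes about, which are no part of the job. What is shaped like the shaft but green or turquoise is not meant.

How it is judged:
By the outcome, as a careful person would: the job done as asked, in the order asked, and still so for the second after the job is handed in, with the robot touching nothing.
It also fails if it takes over 35 s, if anything falls off the work surface, if the arm or the gripper's body presses on something with over 40 N, if the wrist force passes 120 N, or if a joint passes its speed limit or range.

### The arm

A 6-joint arm with a two-finger parallel gripper is mounted at the origin on a cart in front of the work surface, level with it; the furniture and walls round the work are solid. World frame = base frame: x ahead of the robot, y to its left, z up, the work surface at z = 0. Lengths are in mm, angles in degrees, forces in N, time in s.
With the tool pointing down it reaches from about 350 to 850 mm from the base axis. Payload 8.1 kg.
Tool frame: the origin (TCP) lies between the finger pads; the fingertips stand 8 mm ahead of it and the grasp point (between the pads) lies 11 mm behind it (r.tip_extent is the distance from the TCP to the fingertips, in mm); z points along the fingers, y is the direction in which the jaws open and shut (so a half turn about z gives the same grasp; the last joint's range is limited). The gripper opens to 85 mm and grips with 20 to 120 N. Pads are 22 mm wide; open, the fingers measure 114 mm over their backs; the gripper's body (76 mm by 85 mm) begins 54 mm behind the grasp point. The pads swing forward as they close: fully open they stand 13 mm farther back than shut.
Start: joints at [65.237, 7.471, 85.268, -0, 87.261, -4.893], TCP at [203.913, 564.292, 239.292] pointing down, gripper open.
Joint ranges: [-169.43, 169.43], [-51.17, 129.36], [1.28, 143.12], [-76.62, 256.62], [0, 156.53], [-152.29, 152.29]. Speed limits (degrees/s): [136.94, 136.94, 159.86, 180, 180, 180].

### API

Orientations are given as [roll, pitch, yaw] about the fixed x, y, z axes, in that order (R = Rz(yaw) Ry(pitch) Rx(roll)).
In Python, from bench import sensors, viewer, hand_in, r gives the robot as it stands. The module is installed in compiled form; this text tells all that it offers.
- The arm moves only by the tool move_arm, never from a script. Its argument "rows" is a list that holds one entry, the list of rows, each a list of 6 numbers: the shift along the tool's x, y, z in m, then the turn, a rotation vector about the tool's x, y, z in degrees. In form: [[[tx, ty, tz, rx, ry, rz], ...]]. A call has 1 to 20 rows; each row is the pose to reach, as a shift and turn from the pose commanded when the call began, along the tool's axes at that moment; what a row does not reach only later rows make up. A row lasts 1/10 s, in which the tool goes at most 50 mm and 8.59 degrees, less where a joint would pass 70% of its speed; a pose out of reach is approached as far as the arm can. A call with a gripper value outside its range is refused whole. "grip" is the opening, from 0 (shut) to 1 (fully open), set as the call begins (left out, the last holds). The fingers move at their own pace and stop on an object; "newtons" is the grip in N (left out, the last holds). Time passes only in rows, so rows that repeat a pose let the fingers close. It gives the time, the measured TCP pose, the force and the opening at its end, in the units of the state.
- sensors.sense(): the state, without advancing time (a new reading comes with each control period).
- viewer.snapshot(name): name is "scene" or "top" or "wrist"; returns a dict with "color" (400x640x3 uint8, red, green, blue), "camera_matrix" (3x3 intrinsics, pixels), "R" (3x3) and "t" (3): a world point X has camera coordinates R X + t. Camera axes: x right, y down, z forward; pixel columns grow to the right and rows downward; lengths in mm; the calibration is good to about 2 mm. A picture is of the moment at which its call begins. There is no depth.
- hand_in(): hands the job in, once; it reports no verdict.
The state is a dict: "time": time; "joint_pos": joint angles; "qd": joint speeds; "joint_efforts": joint torques, N m; "tool_pos": TCP position; "tcp_rot": TCP orientation; "ft_force": force on the tool from outside, world axes, zero at the start; "wrist_torque": the same for the moment, N m; "finger_gap": finger opening in mm.
Only numpy, scipy, OpenCV 4.12 (cv2) and the standard library are available. Lean on these libraries where they do the work, as an engineer would, in place of code of your own. Each camera call takes 0.05 s, during which the arm holds its last target.

## Working session

There is one attempt and no reset: what is moved stays moved. The work goes in short steps, Python scripts to look and compute and a tool call to move; the robot and the scene stay as the last step left them, time stands still between calls to the robot, and variables do not carry over. Pictures are saved under pics/ and viewed, and the job is handed in when it is done.

Besides the shell and the picture viewer there is one more tool, called after ">>>" in YAML: its name, and indented under it one key for each argument. move_arm: Moves the arm, as the interface text tells. Its arguments: {"type":"object","properties":{"rows":{"type":"array","items":{"type":"array","items":{"type":"array","items":{"type":"number"}}}},"grip":{"type":"number"},"newtons":{"type":"number"}},"required":["rows"]}

```bash
mkdir -p pics; cat > h.py <<'E'
import numpy as np, cv2, json
from bench import sensors, viewer, r
def snap(n,f):
    s=viewer.snapshot(n); cv2.imwrite(f'pics/{f}.png',s['color'][:,:,::-1]); np.savez(f'pics/{f}.npz',**{k:np.array(v) for k,v in s.items()}); return s
def load(f): return dict(np.load(f'pics/{f}.npz'))
def ray(s,p):
    K,R,t=s['camera_matrix'],s['R'],s['t'].reshape(3)
    d=R.T@np.linalg.inv(K)@np.array([p[0],p[1],1.]); return -R.T@t,d
def onz(s,p,z):
    c,d=ray(s,p); return c+d*(z-c[2])/d[2]
def tri(obs):
    A=np.zeros((3,3));b=np.zeros(3);L=[]
    for s,p in obs:
        c,d=ray(s,p); d=d/np.linalg.norm(d); M=np.eye(3)-np.outer(d,d); A+=M;b+=M@c;L.append((c,d))
    X=np.linalg.solve(A,b); return X,[np.linalg.norm(np.cross(X-c,d)) for c,d in L]
def proj(s,X):
    q=s['camera_matrix']@(s['R']@np.array(X)+s['t'].reshape(3)); return q[:2]/q[2]
def crop(f,x0,y0,x1,y1,k,out):
    im=cv2.imread(f'pics/{f}.png')[y0:y1,x0:x1]; cv2.imwrite(f'pics/{out}.png',cv2.resize(im,None,fx=k,fy=k,interpolation=cv2.INTER_CUBIC))
E
python3 - <<'E'
from h import *
for n in ('scene','top','wrist'): s=snap(n,n+'0'); print(n,-s['R'].T@s['t'].reshape(3))
print(sensors.sense())
E
```

```text
scene [-548.20255935  945.01789293  674.24039481]
top [ 155.91986634  280.76347325 1601.08134921]
wrist [133.26515044 590.62340529 374.21406106]
{'time': 0.15, 'joint_pos': array([ 6.52376060e+01,  7.50559827e+00,  8.53163598e+01,  4.70318770e-05,
        8.72604511e+01, -4.89362371e+00]), 'qd': array([ 0.01504926, -0.09480586, -0.21081607,  0.04648456,  0.00155143,
       -0.02060056]), 'joint_efforts': array([ 7.14373182e-04, -5.70058036e+01, -5.01161885e+01, -1.83743637e-04,
        9.54078685e-03,  3.11376516e-05]), 'tool_pos': array([203.73043419, 563.91252014, 238.46736552]), 'tcp_rot': array([-1.79917895e+02, -7.07679750e-03,  1.60131222e+02]), 'ft_force': array([-0.4097775 ,  0.07619353, -0.64779404]), 'wrist_torque': array([ 0.00463675,  0.01494851, -0.01478369]), 'finger_gap': 85.24257237453013}
```

View pics/scene0.png

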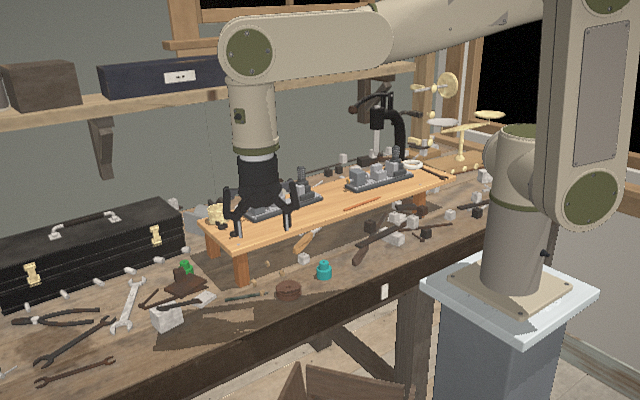

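View pics/top0.png

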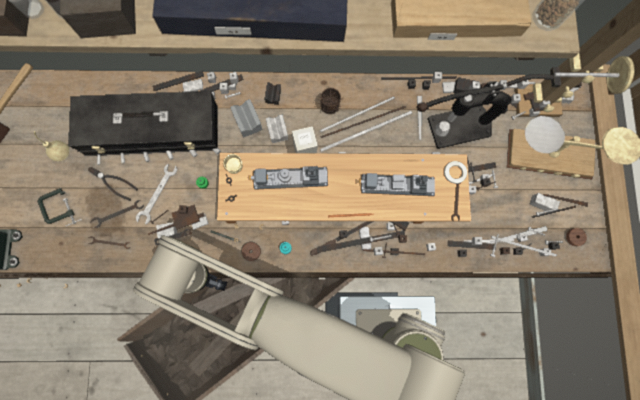

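View pics/wrist0.png

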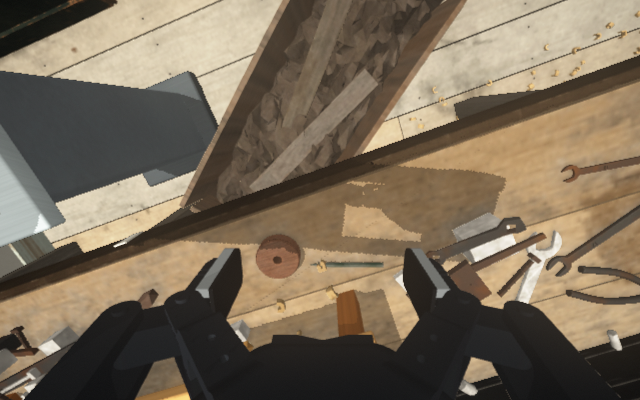

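The scene view shows the two calipers on the riser, at about (280,205) and (380,175). In the top view the left one, at about (290,176), seems to hold the round shaft, and the right one, at about (397,184), the block. I'll look closer.

```bash
python3 - <<'E'
from h import *
crop('top0',240,155,345,205,7,'c1'); crop('top0',345,160,450,210,7,'c2'); crop('scene0',230,140,430,240,4,'c3')
t=load('top0')
for p in [(217,150),(470,155),(217,220),(470,220),(248,178),(328,178)]: print(p,onz(t,p,115).round(1))
E
```

```text
(217, 150) [622.5 566.5 115. ]
(470, 155) [ 610.5 -271.3  115. ]
(217, 220) [389.9 557.6 115. ]
(470, 220) [ 391.6 -257.   115. ]
(248, 178) [528.3 462.6 115. ]
(328, 178) [529.5 202.2 115. ]
```

View pics/c1.png

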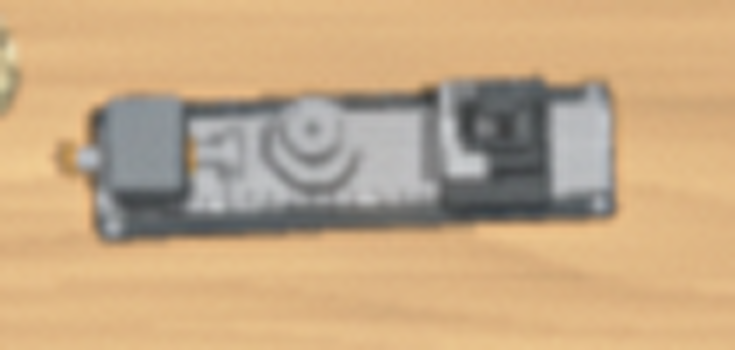

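View pics/c2.png

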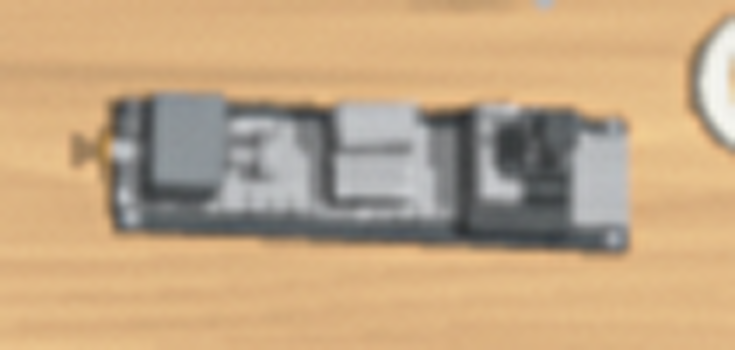

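View pics/c3.png

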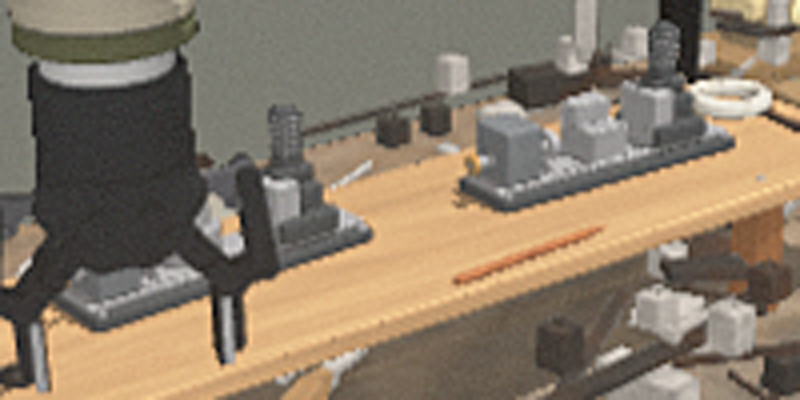

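Candidates, by top-view pixel:
- Caliper with the round shaft: shaft (285,173), post (310,173). This is the one I want.
- Caliper with the block: block (398,177), post (424,180). Leave this one alone.
- Loose turquoise look-alike (285,247) and green one (202,182). Not meant.

In the crop, the left caliper clearly holds concentric round steps, and the right one a rectangular block.

```bash
python3 - <<'E'
from h import *
t=load('top0'); s=load('scene0')
post=tri([(t,(240+490/7,155+122/7)),(s,(230+285/4,140+106/4))]); print('post top',post)
a=onz(t,(240+100/7,155+237/7),115);b=onz(t,(240+614/7,155+215/7),115);print(a,b)
a2=onz(t,(240+95/7,155+105/7),131);b2=onz(t,(240+610/7,155+85/7),131)
for u,v in((a,b),(a2,b2)): d=u-v; print('yaw',np.degrees(np.arctan2(d[1],d[0])))
print('shaft top',onz(t,(240+312/7,155+127/7),175), 'collar',onz(t,(240+66/7,155+157/7),149),'post mid',onz(t,(240+490/7,155+122/7),226))
E
```

```text
post top (array([518.40987703, 263.88313239, 230.80927024]), [np.float64(1.6022213874502387), np.float64(1.6022213874503635)])
[492.1959619  441.43522334 115.        ] [503.6272425  203.35012055 115.        ]
yaw 92.74885545570628
yaw 92.59957342863827
shaft top [529.45195749 341.52682226 175.        ] collar [521.66305932 454.00126362 149.        ] post mid [518.70184664 262.52822964 226.        ]
```

```bash
cat >> h.py <<'E'
from scipy.spatial.transform import Rotation as Ro
def rel(P,yaw,s=None):
    s=s or sensors.sense(); R0=Ro.from_euler('xyz',s['tcp_rot'],degrees=True); R1=Ro.from_euler('xyz',[180,0,yaw],degrees=True)
    d=R0.inv().apply(np.array(P)-s['tool_pos']); rv=(R0.inv()*R1).as_rotvec(degrees=True); return (d/1000).round(4),rv.round(2)
E
python3 - <<'E'
from h import *
print(rel([518,255,310],92.7))
E
```

```text
(array([-0.4005, -0.1838, -0.0713]), array([-8.000e-02,  4.000e-02,  6.743e+01]))
```

>>> move_arm:
  rows:
    - [[-0.02,-0.01,-0.03,0,0,5],[-0.06,-0.03,-0.06,0,0,12],[-0.1,-0.045,-0.071,0,0,20],[-0.14,-0.064,-0.071,0,0,27],[-0.18,-0.083,-0.071,0,0,34],[-0.22,-0.101,-0.071,0,0,41],[-0.26,-0.119,-0.071,0,0,48],[-0.3,-0.138,-0.071,0,0,55],[-0.34,-0.156,-0.071,0,0,61],[-0.37,-0.17,-0.071,0,0,65],[-0.39,-0.179,-0.071,0,0,67],[-0.4,-0.184,-0.071,0,0,67.4],[-0.4,-0.184,-0.071,0,0,67.4],[-0.4,-0.184,-0.071,0,0,67.4],[-0.4,-0.184,-0.071,0,0,67.4]]

```text
time: 1.65
tool_pos: [516.7, 256.4, 310.3]
tcp_rot: [-180.0, -0.0, 92.8]
ft_force: [-0.5, -0.1, -0.4]
finger_gap: 85.4
```

```bash
python3 - <<'E'
from h import *
s=snap('wrist','w1'); snap('scene','s1'); print(-s['R'].T@s['t'].reshape(3)); print(sensors.sense())
E
```

```text
[514.42609394 333.31531185 446.23672888]
{'time': 1.75, 'joint_pos': array([2.12775230e+01, 2.80963501e+00, 8.28457687e+01, 1.16264852e-02,
       9.43331329e+01, 1.84365706e+01]), 'qd': array([-0.15201705,  0.01435029, -0.06155619, -0.08382466,  0.1102021 ,
       -0.01083405]), 'joint_efforts': array([-2.05610418e-01, -5.31518126e+01, -5.06470156e+01, -6.98446485e-03,
       -2.83569334e-04, -9.22203276e-05]), 'tool_pos': array([516.86305827, 256.30584074, 310.45607426]), 'tcp_rot': array([ 1.79992791e+02, -1.46234384e-02,  9.28418329e+01]), 'ft_force': array([ 0.81362129, -0.28770781, -0.10110084]), 'wrist_torque': array([-0.00048736,  0.01250259, -0.0350846 ]), 'finger_gap': 85.31620946700271}
```

View pics/w1.png

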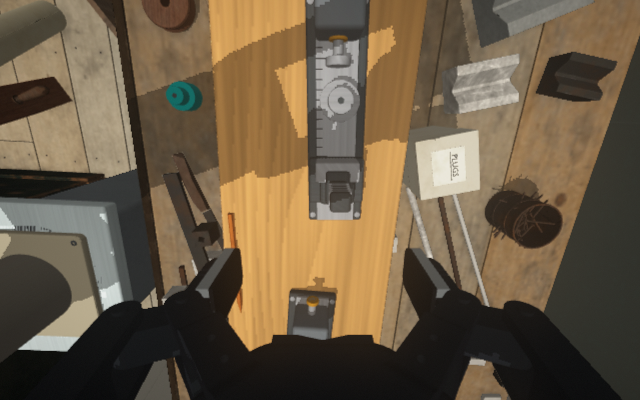

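View pics/s1.png

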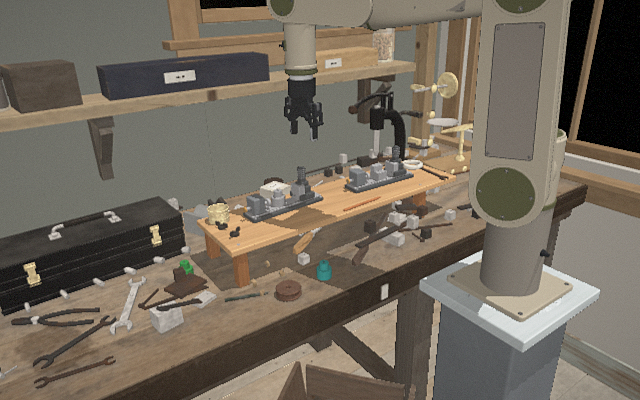

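```bash
python3 - <<'E'
from h import *
crop('w1',290,0,390,120,5,'c4'); crop('w1',290,140,390,230,6,'c5');crop('s1',235,160,335,225,7,'c6')
E
```

```text
(no output)
```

View pics/c4.png

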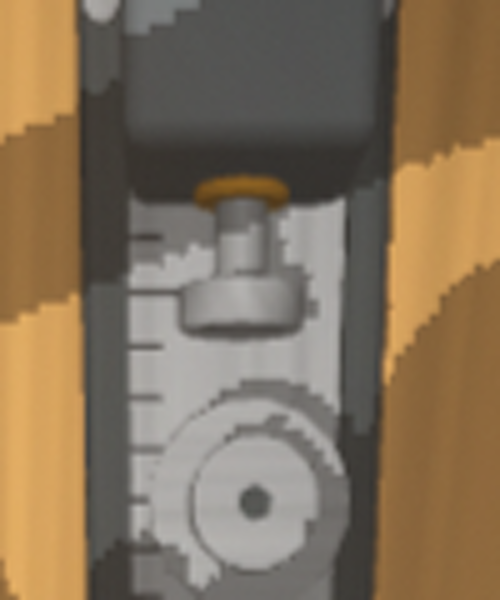

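View pics/c5.png

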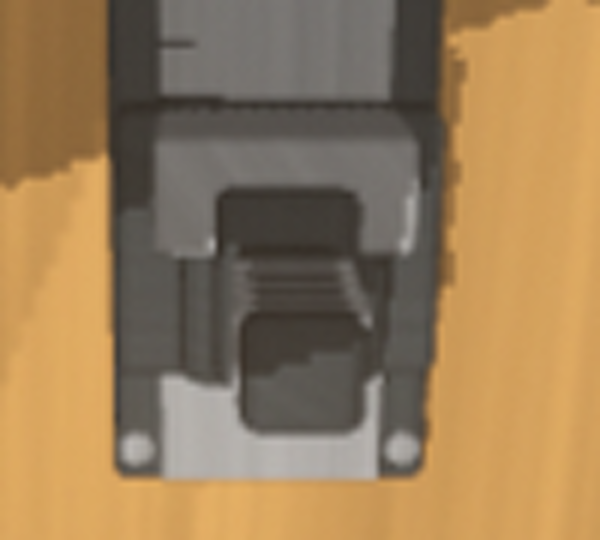

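View pics/c6.png

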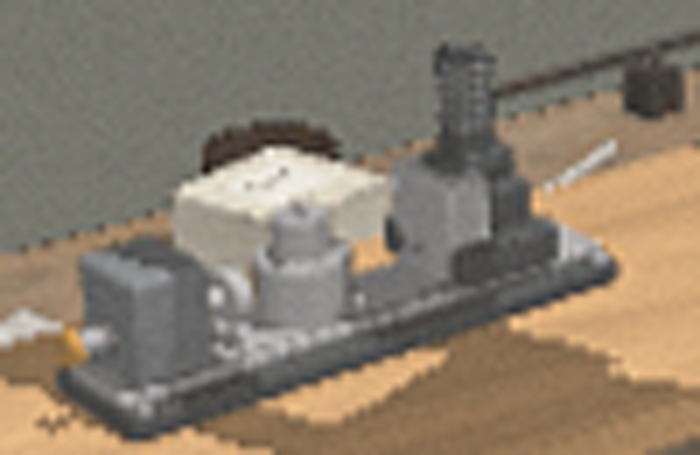

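```bash
python3 - <<'E'
from h import *
w=load('w1');s=load('s1');t=load('top0')
pt=(290+302/6,140+372/6); ps=(235+466/7,160+50/7)
print('post',onz(w,pt,226),tri([(w,pt),(s,ps)]),tri([(w,pt),(t,(310,155+122/7))]))
sh=(290+255/5,502/5); ss=(235+300/7,160+210/7)
print('shaft',onz(w,sh,175),tri([(w,sh),(s,ss)]))
for z in(137,140,149): print('anvil face',z,onz(w,(290+242/5,334/5),z))
print('jawface top edge', onz(w,(290+285/6,140+140/6),182), onz(w,(290+285/6,140+105/6),131+2))
p=lambda x,y,z:onz(w,(290+x/5,y/5),z)
L=p(82,20,131)-p(92,580,131);Rr=p(393,20,131)-p(377,580,131)
for d in (L,Rr): print(np.degrees(np.arctan2(d[1],d[0])))
E
```

```text
post [533.00577758 261.38934249 226.        ] (array([532.28939339, 258.44948981, 223.34184906]), [np.float64(2.203777506549344), np.float64(2.2037775065491134)]) (array([529.02006658, 259.22205696, 208.55930078]), [np.float64(6.316249196317883), np.float64(6.316249196318065)])
shaft [531.14891218 343.23070244 175.        ] (array([530.33199391, 341.87191048, 175.11866418]), [np.float64(1.574854224188082), np.float64(1.5748542241880854)])
anvil face 137 [528.6157848  376.65557991 137.        ]
anvil face 140 [528.47812627 376.23512273 140.        ]
anvil face 149 [528.06515069 374.97375117 149.        ]
jawface top edge [531.31628871 285.90271338 182.        ] [534.01199002 283.75223187 133.        ]
93.02062239285009
93.78360752013566
```

>>> move_arm:
  rows:
    - [[0.001,0.004,0.01,0,0,0],[0.002,0.009,0.03,0,0,0],[0.004,0.013,0.045,0,0,0],[0.004,0.0155,0.055,0,0,0],[0.004,0.0155,0.06,0,0,0],[0.004,0.0155,0.06,0,0,0],[0.004,0.0155,0.06,0,0,0]]

```text
time: 2.45
tool_pos: [533.0, 260.1, 250.9]
tcp_rot: [180.0, -0.0, 92.7]
ft_force: [-0.2, -0.2, 0.1]
finger_gap: 85.5
```

```bash
python3 - <<'E'
from h import *
s=snap('wrist','w2'); print(-s['R'].T@s['t'].reshape(3)); print(sensors.sense())
E
```

```text
[530.72863163 337.06714275 386.7928957 ]
{'time': 2.5, 'joint_pos': array([2.10584040e+01, 6.08138397e+00, 8.55216931e+01, 8.89918865e-04,
       8.83178648e+01, 1.83292433e+01]), 'qd': array([ 0.04209901, -0.27915344, -0.28954312, -0.02042633, -0.11156882,
       -0.05898046]), 'joint_efforts': array([ 1.11825240e-03, -5.50448155e+01, -4.95962191e+01,  5.82211251e-04,
       -2.91535634e-04,  3.73863338e-05]), 'tool_pos': array([533.18228807, 260.16338491, 251.26576507]), 'tcp_rot': array([ 1.79925233e+02, -2.57064079e-02,  9.27291520e+01]), 'ft_force': array([ 0.06531798, -0.00989405, -0.02579481]), 'wrist_torque': array([ 0.0159867 , -0.02250694, -0.01969938]), 'finger_gap': 85.39379088854564}
```

View pics/w2.png

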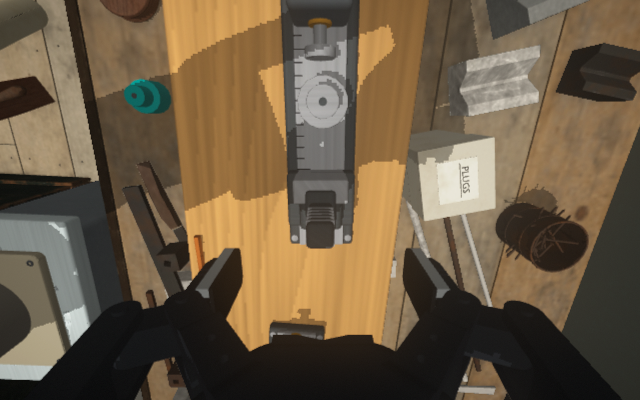

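```bash
python3 - <<'E'
from h import *
crop('w2',270,0,370,120,5,'c7'); crop('w2',270,160,370,255,6,'c8')
E
```

```text
(no output)
```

View pics/c7.png

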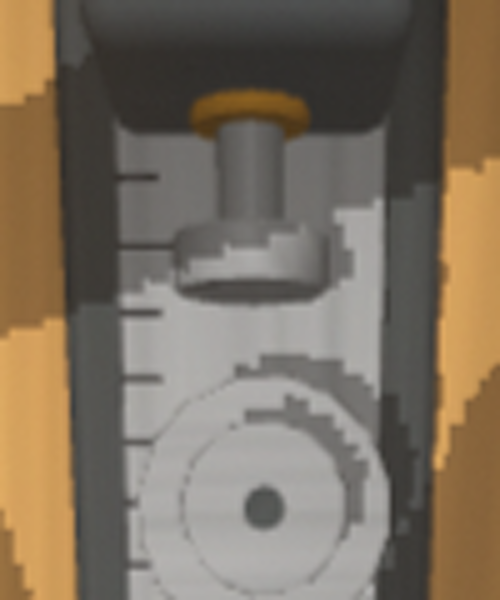

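View pics/c8.png

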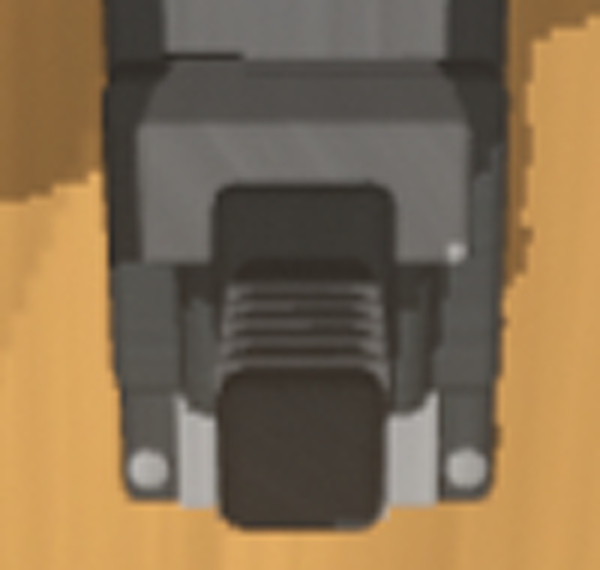

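```bash
python3 - <<'E'
from h import *
w=load('w2');w1=load('w1')
pt=(270+301/6,160+449/6)
print('post',onz(w,pt,226),tri([(w,pt),(w1,(290+302/6,140+372/6))]), 'w mm', onz(w,(270+386/6,160+449/6),226)-onz(w,(270+217/6,160+449/6),226))
sh=(270+264/5,507/5)
print('shaft',onz(w,sh,175),tri([(w,sh),(w1,(290+255/5,502/5))]))
print('anvil',onz(w,(270+252/5,303/5),137),onz(w,(270+252/5,280/5),161),tri([(w,(270+252/5,303/5)),(w1,(290+242/5,334/5))]))
p=lambda x,y,z:onz(w,(270+x/5,y/5),z)
L=p(55,20,131)-p(80,580,131);Rr=p(447,20,131)-p(432,580,131)
for d in (L,Rr): print(np.degrees(np.arctan2(d[1],d[0])))
print(rel([532.9,261,200],92.7))
E
```

```text
post [533.02149578 262.04118875 226.        ] (array([533.19223433, 260.26853756, 222.35728276]), [np.float64(0.13559715708688405), np.float64(0.13559715708700482)]) w mm [17.83563314  0.8366501   0.        ]
shaft [530.92871765 343.47709084 175.        ] (array([530.93950029, 343.24776513, 178.17695066]), [np.float64(0.1338259638824802), np.float64(0.13382596388245419)])
anvil [527.50840951 375.95863562 137.        ] [527.67973931 375.28260413 161.        ] (array([527.81710071, 374.12904194, 151.72787661]), [np.float64(0.47333667976370547), np.float64(0.47333667976376226)])
93.11482931162367
93.21715702710311
(array([ 0.0008, -0.0003,  0.0513]), array([ 0.07, -0.03,  0.03]))
```

Triangulated heights agree with the text to within 4 mm: post top 222 (expected 226), shaft top 178 (expected 175). The post is at (533, 261.5), the anvil face at y≈376, and the axis is at about 92.8°. Next I descend and grip gently across the post.

>>> move_arm:
  rows:
    - [[0.001,0,0.012,0,0,0],[0.001,0,0.03,0,0,0],[0.001,0,0.045,0,0,0],[0.001,0,0.051,0,0,0],[0.001,0,0.051,0,0,0],[0.001,0,0.051,0,0,0]]

```text
time: 3.1
tool_pos: [533.0, 261.1, 199.7]
tcp_rot: [180.0, -0.0, 92.7]
ft_force: [-0.6, -1.1, 1.2]
finger_gap: 85.5
```

>>> move_arm:
  rows:
    - [[0,0,0,0,0,0],[0,0,0,0,0,0],[0,0,0,0,0,0],[0,0,0,0,0,0],[0,0,0,0,0,0],[0,0,0,0,0,0],[0,0,0,0,0,0],[0,0,0,0,0,0]]
  grip: 0.0
  newtons: 40

```text
time: 3.9
tool_pos: [531.4, 261.0, 199.7]
tcp_rot: [-179.8, 0.0, 92.8]
ft_force: [-8.4, -2.0, 6.1]
finger_gap: 17.8
```

```bash
python3 - <<'E'
from h import *
s=snap('wrist','w3'); print(sensors.sense())
E
```

```text
{'time': 3.95, 'joint_pos': array([2.11810438e+01, 7.59282720e+00, 8.92882950e+01, 2.95771366e-02,
       8.32722067e+01, 1.84139973e+01]), 'qd': array([ 0.03334008,  0.07085698, -0.04269191,  0.02556357, -0.04068363,
       -0.00859961]), 'joint_efforts': array([ -1.53378222, -53.25023532, -50.16364574,  -0.50567865,
        -3.17124523,   0.12306087]), 'tool_pos': array([531.43506355, 261.03349683, 199.70609218]), 'tcp_rot': array([-1.79845245e+02,  2.05732557e-02,  9.27635700e+01]), 'ft_force': array([-9.77967678, -1.81781824,  7.0436621 ]), 'wrist_torque': array([-0.26079622,  1.32930785,  0.17018844]), 'finger_gap': 17.505050597888665}
```

View pics/w3.png

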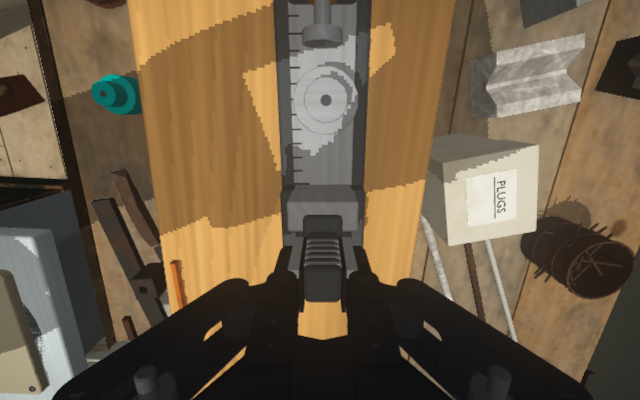

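Gripped: the gap reads 17.8 mm, which matches the 18 mm post. The arm is pressed about 1.5 mm sideways, so I relieve that while sliding the jaw up towards the shaft.

>>> move_arm:
  rows:
    - [[0.001,-0.001,0,0,0,0],[0.003,-0.0014,0,0,0,0],[0.005,-0.0014,0,0,0,0],[0.007,-0.0014,0,0,0,0],[0.009,-0.0014,0,0,0,0],[0.011,-0.0014,0,0,0,0],[0.013,-0.0014,0,0,0,0],[0.015,-0.0014,0,0,0,0],[0.017,-0.0014,0,0,0,0],[0.019,-0.0014,0,0,0,0],[0.021,-0.0014,0,0,0,0],[0.023,-0.0014,0,0,0,0],[0.025,-0.0014,0,0,0,0],[0.027,-0.0014,0,0,0,0],[0.029,-0.0014,0,0,0,0],[0.031,-0.0014,0,0,0,0],[0.032,-0.0014,0,0,0,0],[0.033,-0.0014,0,0,0,0],[0.034,-0.0014,0,0,0,0],[0.035,-0.0014,0,0,0,0]]

```text
time: 5.95
tool_pos: [529.7, 294.2, 199.7]
tcp_rot: [-180.0, 0.2, 92.7]
ft_force: [-3.2, -10.4, 5.0]
finger_gap: 17.2
```

```bash
python3 - <<'E'
from h import *
s=snap('wrist','w4'); x=sensors.sense(); print(x['tool_pos'],x['tcp_rot'],x['ft_force'],x['wrist_torque'],x['finger_gap'])
E
```

```text
[529.73397227 294.35299815 199.70688454] [-1.79965111e+02  1.52049581e-01  9.26885815e+01] [-3.15611093 -8.82680444  4.59047061] [-1.1724992   0.5384093   0.15103375] 17.552538099574235
```

View pics/w4.png

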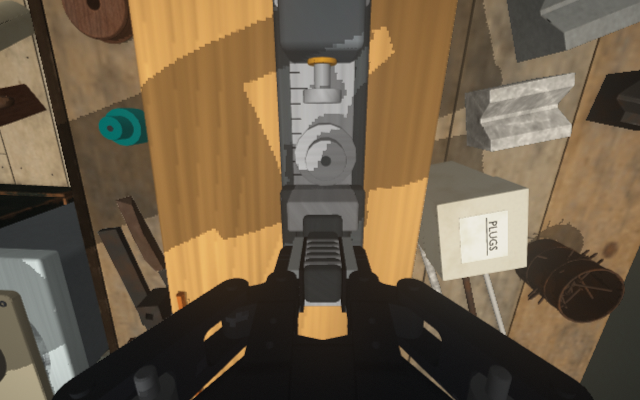

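>>> move_arm:
  rows:
    - [[0.001,0,0,0,0,0],[0.002,0,0,0,0,0],[0.003,0,0,0,0,0],[0.004,0,0,0,0,0],[0.005,0,0,0,0,0],[0.006,0,0,0,0,0],[0.007,0,0,0,0,0],[0.008,0,0,0,0,0],[0.009,0,0,0,0,0],[0.01,0,0,0,0,0],[0.011,0,0,0,0,0],[0.012,0,0,0,0,0],[0.013,0,0,0,0,0],[0.0135,0,0,0,0,0],[0.014,0,0,0,0,0]]

```text
time: 7.5
tool_pos: [529.0, 307.9, 199.7]
tcp_rot: [-179.9, 0.2, 92.7]
ft_force: [-3.7, -10.2, 5.6]
finger_gap: 17.4
```

```bash
python3 - <<'E'
from h import *
s=snap('wrist','w5'); snap('scene','s5');x=sensors.sense(); print(x['tool_pos'],x['tcp_rot'],x['ft_force'],x['wrist_torque'],x['finger_gap'])
crop('w5',260,0,390,200,4,'c9');crop('s5',235,160,335,225,7,'c10')
E
```

```text
[529.01684907 307.963774   199.68403709] [-179.94869461    0.18160446   92.68300661] [ -3.92380939 -11.07034648   6.3851308 ] [-1.33718806  0.58441983  0.20701495] 17.402234027657446
```

View pics/c9.png

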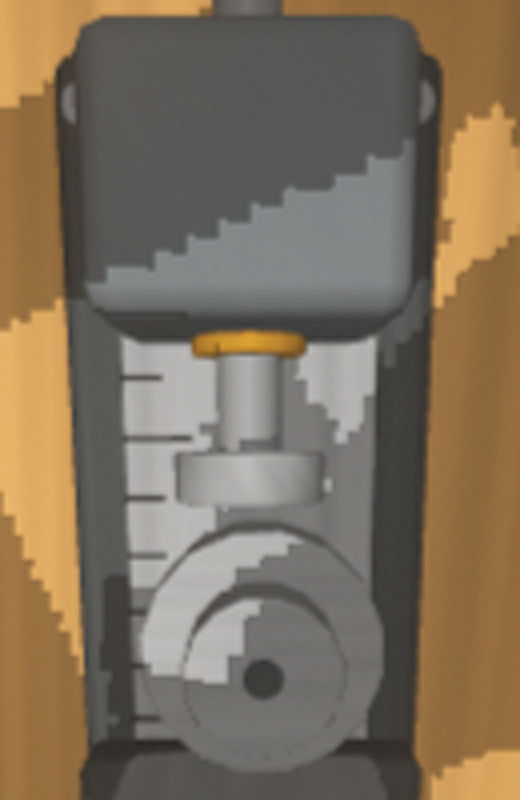

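View pics/c10.png

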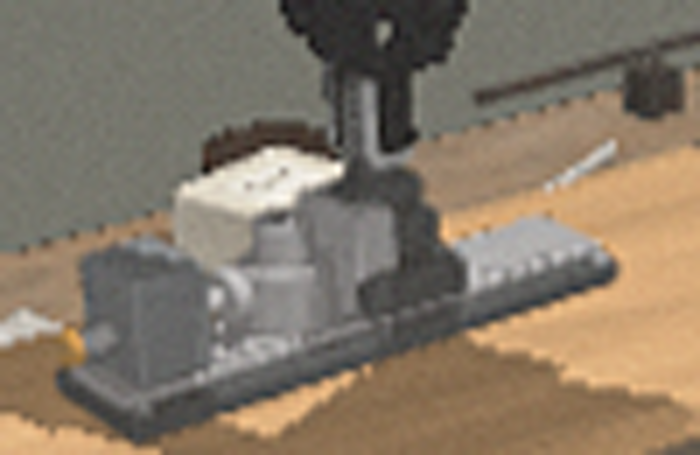

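>>> move_arm:
  rows:
    - [[0.001,0,0,0,0,0],[0.002,0,0,0,0,0],[0.003,0,0,0,0,0],[0.0035,0,0,0,0,0],[0.004,0,0,0,0,0]]

```text
time: 8.1
tool_pos: [528.8, 311.9, 199.7]
tcp_rot: [-179.9, 0.2, 92.7]
ft_force: [-3.4, -10.0, 6.0]
finger_gap: 17.7
```

>>> move_arm:
  rows:
    - [[0.0005,0,0,0,0,0],[0.001,0,0,0,0,0],[0.0015,0,0,0,0,0],[0.002,0,0,0,0,0],[0.0025,0,0,0,0,0],[0.003,0,0,0,0,0],[0.0035,0,0,0,0,0],[0.004,0,0,0,0,0]]

```text
time: 8.9
tool_pos: [528.6, 315.2, 199.7]
tcp_rot: [-179.9, 0.3, 92.7]
ft_force: [-3.7, -14.7, 7.2]
finger_gap: 17.3
```

```bash
python3 - <<'E'
from h import *
s=snap('wrist','w6'); snap('scene','s6');x=sensors.sense(); print(x['tool_pos'],x['tcp_rot'],x['ft_force'],x['wrist_torque'],x['finger_gap'])
crop('w6',260,0,390,200,4,'c11');crop('s6',235,160,335,225,7,'c12')
E
```

```text
[528.62545043 315.2732339  199.6648754 ] [-179.9262789     0.24490678   92.66176947] [ -4.33720799 -13.95891444   6.8500365 ] [-1.79888796  0.70396325  0.2585797 ] 17.40846099635219
```

View pics/c11.png

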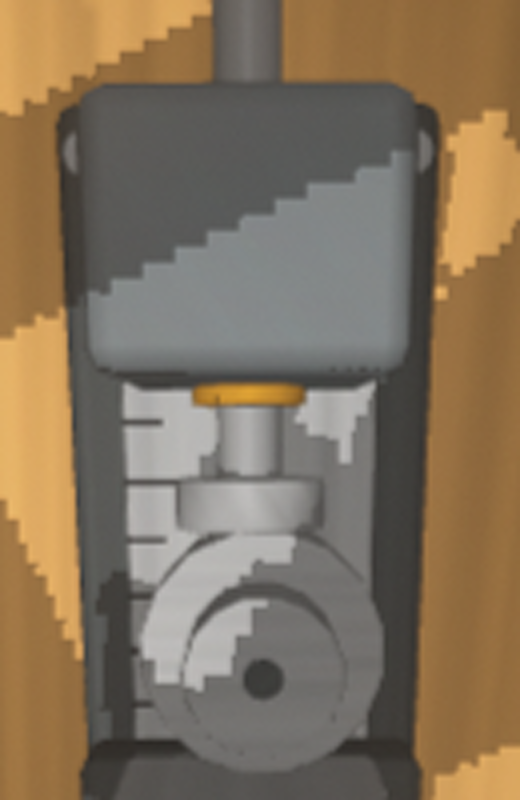

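View pics/c12.png

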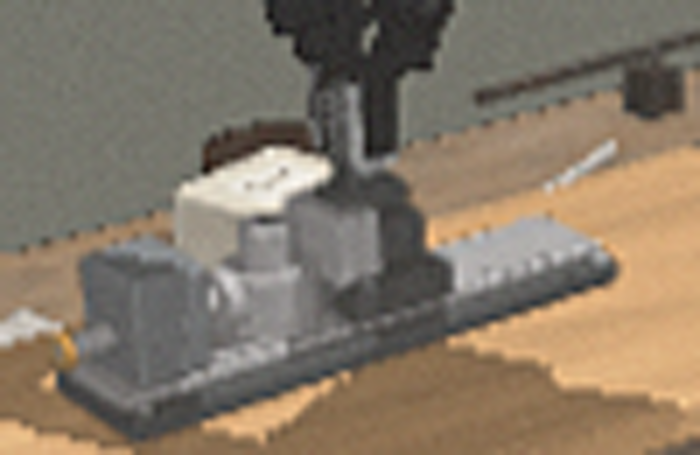

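All three estimates put the anvil about 4.2 mm in: the TCP position gives 4.5, the image of the rod between ring and disc about 4.1, and the extra force of 3.5 N about 4. The shaft is upright. I'll go about 1.8 mm further.

>>> move_arm:
  rows:
    - [[0.0005,0,0,0,0,0],[0.001,0,0,0,0,0],[0.0015,0,0,0,0,0],[0.0019,0,0,0,0,0],[0.0019,0,0,0,0,0],[0.0019,0,0,0,0,0]]

```text
time: 9.6
tool_pos: [528.6, 317.0, 199.7]
tcp_rot: [-179.9, 0.3, 92.7]
ft_force: [-4.3, -15.3, 7.0]
finger_gap: 17.6
```

```bash
python3 - <<'E'
from h import *
s=snap('wrist','w7'); x=sensors.sense(); print(x['tool_pos'],x['tcp_rot'],x['ft_force'],x['wrist_torque'],x['finger_gap'])
crop('w7',260,0,390,200,4,'c13')
E
```

```text
[528.5644725  317.00033168 199.67251699] [-179.92369434    0.25619678   92.65535819] [ -3.16985705 -15.24538681   6.97115893] [-1.86585964  0.71855575  0.24136316] 17.415693671483886
```

View pics/c13.png

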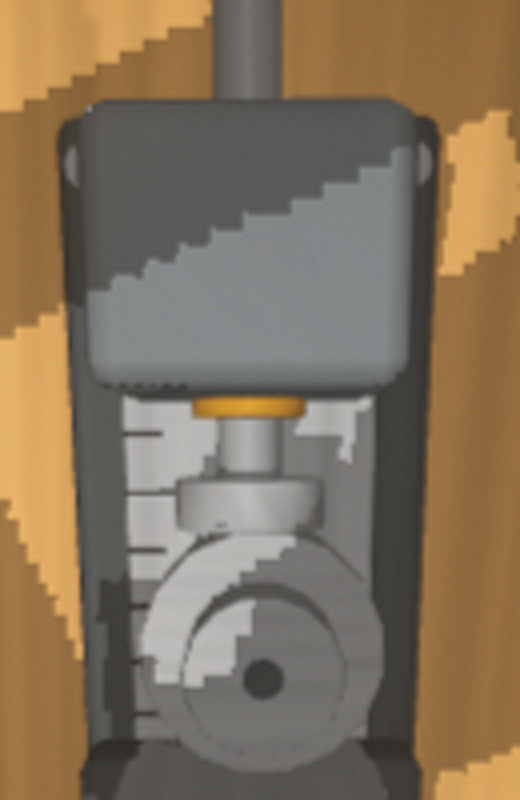

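Anvil depth is now about 6.1 mm by image and about 6.2 mm by TCP. I relieve the arm's push so nothing jumps on release, then open, wait and rise.

>>> move_arm:
  rows:
    - [[-0.0005,-0.0003,0,0,0,0],[-0.001,-0.0005,0,0,0,0],[-0.0015,-0.0005,0,0,0,0],[-0.002,-0.0005,0,0,0,0],[-0.002,-0.0005,0,0,0,0],[-0.002,-0.0005,0,0,0,0]]

```text
time: 10.25
tool_pos: [528.6, 317.0, 199.7]
tcp_rot: [180.0, 0.1, 92.7]
ft_force: [0.1, -5.6, 4.2]
finger_gap: 17.7
```

>>> move_arm:
  rows:
    - [[0,0,0,0,0,0],[0,0,0,0,0,0],[0,0,0,0,0,0],[0,0,0,0,0,0],[0,0,0,0,0,0],[0,0,0,0,0,0],[0,0,0,0,0,0],[0,0,0,0,0,0]]
  grip: 0.8

```text
time: 11.05
tool_pos: [528.2, 317.8, 199.3]
tcp_rot: [-180.0, -0.0, 92.7]
ft_force: [0.3, 0.2, 0.9]
finger_gap: 68.5
```

```bash
python3 - <<'E'
from h import *
s=snap('wrist','w8'); x=sensors.sense(); print(x['time'],x['tool_pos'],x['tcp_rot'],x['ft_force'],x['wrist_torque'],x['finger_gap'])
crop('w8',260,0,390,200,4,'c14')
E
```

```text
11.1 [528.20473143 317.78855338 199.30813516] [ 1.79997505e+02 -1.21989978e-03  9.27325377e+01] [-0.37798114 -0.34857757 -0.35390982] [ 0.06772604 -0.02837528  0.00598281] 68.34742208131857
```

View pics/w8.png

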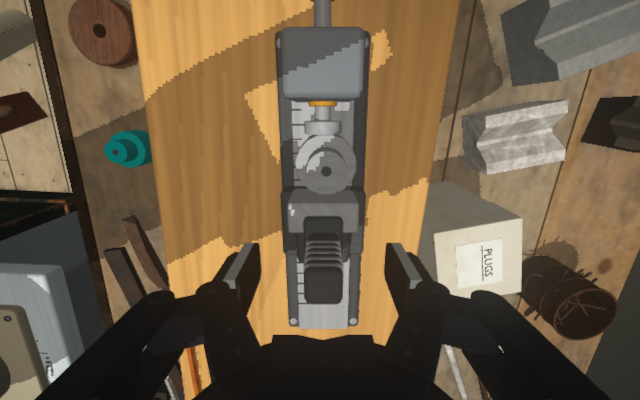

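View pics/c14.png

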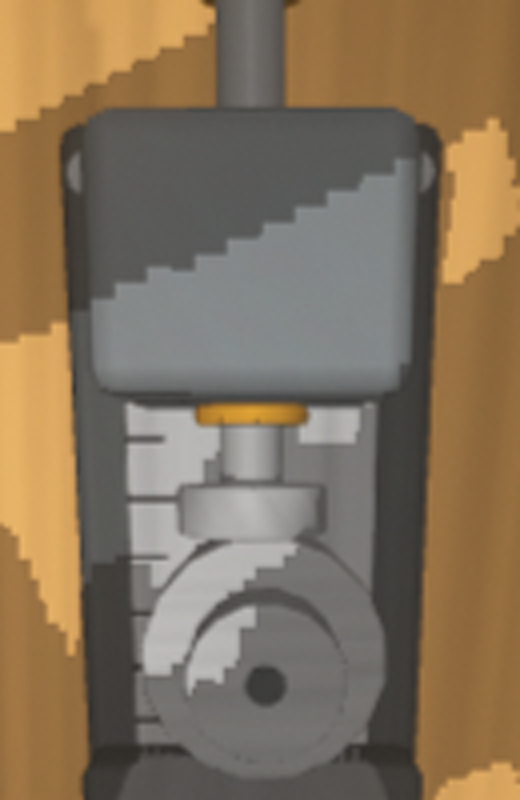

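The jaw stayed put on release: the ring-to-disc distance is unchanged at 114 px and the shaft is upright. Next I rise clear and check.

>>> move_arm:
  rows:
    - [[0,0,-0.01,0,0,0],[0,0,-0.03,0,0,0],[0,0,-0.05,0,0,0],[0,0,-0.075,0,0,0],[0,0,-0.1,0,0,0],[0,0,-0.11,0,0,0],[0,0,-0.11,0,0,0],[0,0,-0.11,0,0,0],[0,0,-0.11,0,0,0]]

```text
time: 12.0
tool_pos: [527.6, 317.5, 307.3]
tcp_rot: [-179.8, 0.1, 92.7]
ft_force: [1.0, -0.7, -0.4]
finger_gap: 68.4
```

```bash
python3 - <<'E'
from h import *
s=snap('wrist','w9'); snap('scene','s9');snap('top','t9');x=sensors.sense(); print(x['time'],x['tool_pos'],x['ft_force'],x['finger_gap'])
crop('w9',270,60,390,330,3,'c15');crop('s9',235,140,425,225,4,'c16')
print(onz(s,(320,0),0))
E
```

```text
12.15 [527.74356807 317.53514442 307.84609046] [ 0.10881341 -0.52604025 -0.20142146] 68.29554464091497
[5.14639360e+02 5.37859944e+02 5.68434189e-14]
```

View pics/w9.png

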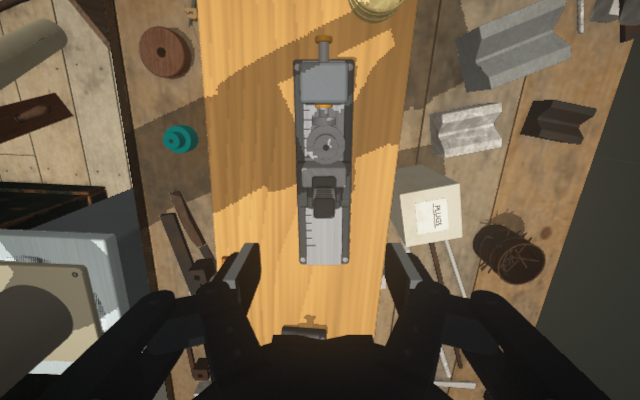

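View pics/c16.png

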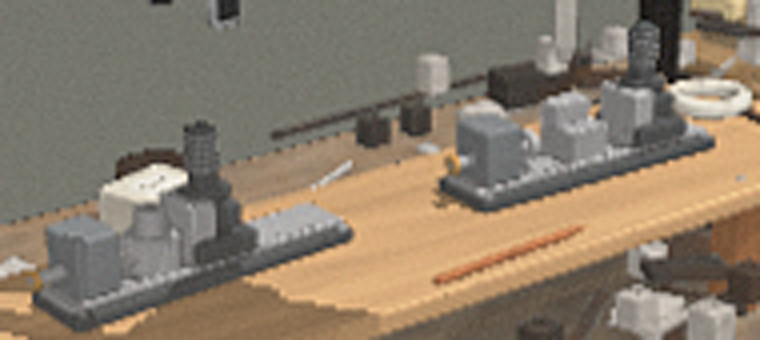

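```bash
python3 - <<'E'
from h import *
crop('t9',240,155,345,205,7,'c18'); crop('w9',285,90,365,225,4,'c17')
a=load('scene0')['color'].astype(int);b=load('s9')['color'].astype(int)
print('other caliper mean diff scene', np.abs(a-b)[140:200,350:410].mean())
E
```

```text
other caliper mean diff scene 6.813611111111111
```

View pics/c17.png

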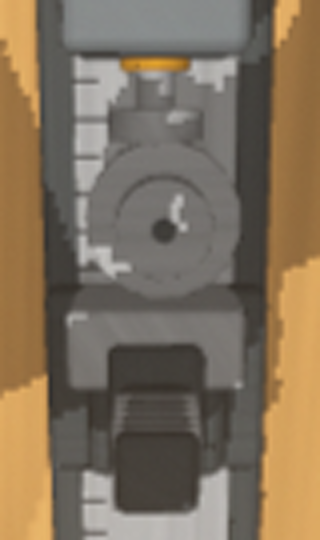

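View pics/c18.png

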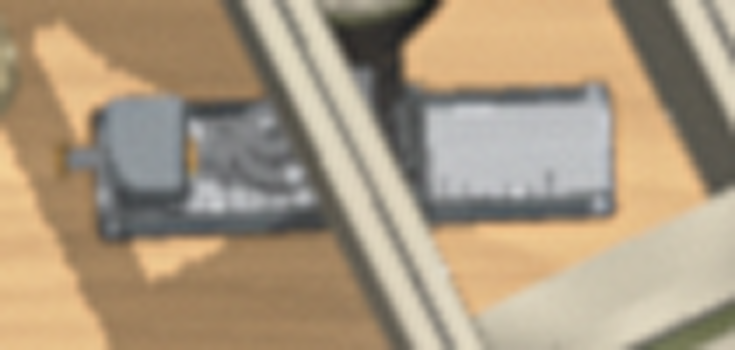

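```bash
python3 - <<'E'
from h import *
w=load('w9')
P=lambda x,y,z:onz(w,(285+x/4,90+y/4),z)
print('post',P(158,472,226),'shaft',P(162,230,175))
x=sensors.sense(); print(x['time'],x['ft_force'])
from bench import hand_in
print(hand_in())
E
```

```text
post [530.61166627 317.46788142 226.        ] shaft [529.67292271 360.78825001 175.        ]
12.15 [ 0.10881341 -0.52604025 -0.20142146]
the job is handed in; nothing more can be done
None
```

I slid the jaw of the round-shaft caliper gently about 56 mm, until the shaft pressed the sprung anvil in by about 6 mm of its 12 mm travel. I then let go, rose clear and handed the job in at about 12 s.

**Anvil depth:**
- The distance from ring to disc in the wrist images shortened by about 6.1 mm and did not change on release.
- The tool position gave about 6.2 mm.
- The final post position (y = 317.5) gives 6 to 6.5 mm, from an anvil face measured at y ≈ 376.
- The extra push force (about 5 N against the 4 N expected) points the same way, but roughly.

**End state:** The shaft stands upright, held between jaw and anvil. The measured shaft centre is about 43 mm ahead of the post, where the given sizes call for 45 mm; that is within the calibration error. The gripper touches nothing.

**Other caliper:** I never touched it, and it looks unmoved in the scene view. An automatic before-and-after picture comparison there showed small differences (mean 6.8 of 255); I put these down to image noise and the arm's shadow but did not check further.

**Weaker checks:** The first post position from the top view was about 14 mm off in x because I misread the pixel. Two wrist views corrected it before I gripped. In the last top view the arm hid the jaw, so that view confirmed nothing about it.

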